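# Stopper the dried glassware

### The job

The four washed glass vessels are dry and must be closed so that no dust gets in: from the drying tray take the solid rubber stoppers one by one and seat each in the vessel whose mouth it fits, straight and fully home, so that its collar rests on the rim. The stopper with the hose nozzle and the one with a hole would not seal: leave both standing where they are on the tray, and leave the vessels standing where they are.

Things in the scene. Friction and masses are not known exactly. Their poses are not given: they have to be found in the camera images.
- bottle_narrow: small round glass bottle with a narrow neck, body 58 mm across; empty, open, stands loose on the worktop, about 220 g. Overall height 100 mm; the round mouth at its top is 22 mm across inside, the neck 28 mm outside with a lip 31 mm across; the bore runs straight down for more than 28 mm. Origin: centre of its underside, z up along its axis (the mouth's centre is 100 mm up).
- conical_flask: conical (Erlenmeyer) glass flask, base 84 mm across; empty, open, stands loose on the worktop, about 260 g. Overall height 118 mm; the round mouth at its top is 31 mm across inside, the neck 37 mm outside with a lip 40 mm across; the bore runs straight down for more than 28 mm. Origin: centre of its underside, z up along its axis (the mouth's centre is 118 mm up).
- bottle_tall: tall round glass bottle, body 78 mm across; empty, open, stands loose on the worktop, about 320 g. Overall height 130 mm; the round mouth at its top is 40 mm across inside, the neck 46 mm outside with a lip 49 mm across; the bore runs straight down for more than 28 mm. Origin: centre of its underside, z up along its axis (the mouth's centre is 130 mm up).
- jar_wide: squat wide-mouthed glass jar, body 86 mm across; empty, open, stands loose on the worktop, about 320 g. Overall height 108 mm; the round mouth at its top is 49 mm across inside, the neck 55 mm outside with a lip 58 mm across; the bore runs straight down for more than 28 mm. Origin: centre of its underside, z up along its axis (the mouth's centre is 108 mm up).
- stopper_a: solid red-brown rubber stopper, smallest of four, fits a 22 mm mouth: collar 32 mm across, 16 mm thick, on a tapered plug 24 mm long (19.6 mm across under the collar, 13 at the foot); 40 mm tall, 20 g. Stands foot down on the drying tray (floor 3 mm, rim 21 mm up). Origin: centre of its foot, z up. Grip across the collar, tips not below it.
- stopper_b: solid red-brown rubber stopper, second smallest of four, fits a 31 mm mouth: collar 41 mm across, 16 mm thick, on a tapered plug 24 mm long (28.6 mm across under the collar, 22 at the foot); 40 mm tall, 30 g. Stands foot down on the drying tray (floor 3 mm, rim 21 mm up). Origin: centre of its foot, z up. Grip across the collar, tips not below it.
- stopper_c: solid red-brown rubber stopper, second largest of four, fits a 40 mm mouth: collar 50 mm across, 16 mm thick, on a tapered plug 24 mm long (37.6 mm across under the collar, 31 at the foot); 40 mm tall, 45 g. Stands foot down on the drying tray (floor 3 mm, rim 21 mm up). Origin: centre of its foot, z up. Grip across the collar, tips not below it.
- stopper_d: solid red-brown rubber stopper, largest of four, fits a 49 mm mouth: collar 59 mm across, 16 mm thick, on a tapered plug 24 mm long (46.6 mm across under the collar, 40 at the foot); 40 mm tall, 65 g. Stands foot down on the drying tray (floor 3 mm, rim 21 mm up). Origin: centre of its foot, z up. Grip across the collar, tips not below it.
- bored_b: stopper of the same rubber and outer form with a collar 41 mm across, but bored through, with a white plastic hose nozzle up to 17 mm across standing 26 mm out of its top (66 mm tall in all). Not to be used; stands on the drying tray. Origin: centre of its foot, z up.
- bored_c: stopper of the same rubber and outer form with a collar 50 mm across, 40 mm tall, with an empty hole 14 mm wide through its middle. Not to be used; stands on the drying tray. Origin: centre of its foot, z up.
There are look-alikes about, which are no part of the job. Leave any green, orange or pink look-alike of the jar_wide alone.

How it is judged:
At the end, for the whole second after the job is handed in: Each solid stopper sits in the vessel of its size: collar within 3 mm of the rim, centred within 5 mm, straight within 0.1 rad; vessels upright within 0.1 rad and within 40 mm, bored stoppers upright within 0.2 rad and within 30 mm, of where they stood; all at rest (under 20 mm/s) (z of stopper_a in the frame of bottle_narrow between 0.073 and 0.079 m and horizontal distance between stopper_a and bottle_narrow below 0.005 m and angle between the z axis of stopper_a and the z axis of bottle_narrow, either way round below 0.1 rad and angle between each of bottle_narrow, conical_flask, bottle_tall, jar_wide's own z axis and vertical below 0.1 rad and distance of each of bottle_narrow, conical_flask, bottle_tall, jar_wide from where it was at the start of the episode below 0.04 m and linear speed of each of stopper_a, bottle_narrow, stopper_b, conical_flask, stopper_c, bottle_tall, stopper_d, jar_wide below 0.02 m/s and z of stopper_b in the frame of conical_flask between 0.091 and 0.097 m and horizontal distance between stopper_b and conical_flask below 0.005 m and angle between the z axis of stopper_b and the z axis of conical_flask, either way round below 0.1 rad and z of stopper_c in the frame of bottle_tall between 0.103 and 0.109 m and horizontal distance between stopper_c and bottle_tall below 0.005 m and angle between the z axis of stopper_c and the z axis of bottle_tall, either way round below 0.1 rad and z of stopper_d in the frame of jar_wide between 0.081 and 0.087 m and horizontal distance between stopper_d and jar_wide below 0.005 m and angle between the z axis of stopper_d and the z axis of jar_wide, either way round below 0.1 rad and distance of each of bored_b, bored_c from where it was at the start of the episode below 0.03 m and angle between each of bored_b, bored_c's own z axis and vertical below 0.2 rad); the robot touches nothing.
It fails at once if a glass vessel is knocked over (angle between any of bottle_narrow, conical_flask, bottle_tall, jar_wide's own z axis and vertical above 0.5 rad).
It fails at once if a bored stopper is taken from its place (distance of any of bored_b, bored_c from where it was at the start of the episode above 0.06 m).
It also fails if it takes over 120 s, if anything falls off the work surface, if the arm or the gripper's body presses on something with over 40 N, if the wrist force passes 120 N, or if a joint passes its speed limit or range.

### The arm

A 6-joint arm with a two-finger parallel gripper is mounted at the origin on a cart in front of the work surface, level with it; the furniture and walls round the work are solid. World frame = base frame: x ahead of the robot, y to its left, z up, the work surface at z = 0. Lengths are in m, angles in rad, forces in N, time in s.
With the tool pointing down it reaches from about 0.35 to 0.85 m from the base axis. Payload 8.1 kg.
Tool frame: the origin (TCP) lies on the centre line of the jaws, within the pads' length; the fingertips stand 17 mm ahead of it and the grasp point (between the pads) lies 2 mm behind it; z points along the fingers, y is the line along which they close (so a half turn about z gives the same grasp; the last joint's range is limited). The gripper opens to 93 mm and grips with 3 to 60 N. Pads are 15 mm wide; open, the fingers measure 128 mm over their backs; the gripper's body (75 mm by 188 mm) begins 65 mm behind the grasp point.
Start: joints at [1.085, 0.13, 1.488, -0, 1.523, -0.085], TCP at [0.234, 0.552, 0.236] pointing down, gripper open.
Joint ranges: [-2.96, 2.96], [-0.89, 2.26], [0.02, 2.5], [-1.34, 4.48], [0, 2.73], [-2.66, 2.66]. Speed limits (rad/s): [2.39, 2.39, 2.79, 3.14, 3.14, 3.14].

### API

Orientations are given as a rotation vector (axis times angle).
In Python, from plant import robot, optics, close_job, models gives the robot as it stands.
- The arm moves only by the shell command python3 -m inch 'ROWS' [OPENING] [FORCE]. ROWS is a JSON object of lists of equal length, an entry for each row: "travel": the shift along the tool's x, y, z in m, a list of three; "spin": the turn about the tool's z in rad. In form: {"travel": [[x, y, z], ...], "spin": [spin, ...]}. A call has 1 to 10 rows; each row is the pose to reach, as a shift and turn from the pose commanded when the call began, along the tool's axes at that moment; what a row does not reach only later rows make up. A row lasts 1/12 s, in which the tool goes at most 41.7 mm and 7.16 degrees, less where a joint would pass 70% of its speed; a pose out of reach is approached as far as the arm can. A call with a gripper value outside its range is refused whole. OPENING is the closure, from 0 (fully open) to 1 (shut), set as the call begins (- or left out, the last holds). The fingers move at their own pace and stop on an object; FORCE is the grip in N (left out, the last holds). Time passes only in rows, so rows that repeat a pose let the fingers close. It gives the time, the measured TCP pose, the force, the opening and the grip force at its end, in the units of the state.
- robot.read_state(): the state, without advancing time (a new reading comes with each control period).
- optics.read_camera(name): name is "side" or "top"; returns (picture, depth): 400x640x3 uint8, red, green, blue; 400x640 float32, m along the optical axis (not along the pixel's ray), 0 where there is no reading.
- optics.camera_info(name): a dict with "camera_matrix" (3x3 intrinsics, pixels), "dist" ([k1, k2, p1, p2, k3] as OpenCV has them; the pictures are not rectified), "view" (4x4, takes a point from world to camera coordinates). Camera axes: x right, y down, z forward; pixel columns grow to the right and rows downward; lengths in m; the calibration is good to about 2 mm. A picture is of the moment at which its call begins. camera_info takes no time and is no camera call.
- close_job(): hands the job in; it is judged then, once.
Trained networks look in the newest picture that a camera, given by its name, has taken for a name from the list of things; names that differ only in an ending like _2 or _b are one class to them, and where a whole thing is asked for, a point or a joint stands for the part that bears it (a point fixed in the world has none). Each returns a list of dicts, best first, with "p" (0 to 1); they miss things now and then, are a little off and sometimes report something else, mostly with a low value. They report only what shows in the picture. A call takes as long as a camera call. They do not tell look-alikes from the thing itself.
- models.look_for(camera, name): "centre" ([x, y, z] in m, in world coordinates, good to about 4 mm: the middle of the surface that is visible of it).
- models.masks_of(camera, name): "region" (400x640 bool, what is visible of it).
The state is a dict: "t": time; "q": joint angles; "dq": joint speeds; "joint_torque": joint torques, N m; "tool_pos": TCP position; "orientation": TCP orientation; "force": force on the tool from outside, world axes, zero at the start; "wrist_torque": the same for the moment, N m; "opening": finger opening in m; "gripper_force": force on a finger pad.
Only numpy, scipy, OpenCV 4.12 (cv2) and the standard library are available. Lean on these libraries where they do the work, as an engineer would, in place of code of your own. Each camera call takes 0.05 s, during which the arm holds its last target. There are 200 camera calls.

## Working session

There is one attempt and no reset: what is moved stays moved. The work goes in short steps, Python scripts to look and compute and a shell command to move; the robot and the scene stay as the last step left them, time stands still between calls to the robot, and variables do not carry over. Pictures are saved under pics/ and viewed, at most 14 in all, crops included, and the job is handed in when it is done.

```bash
ls; mkdir -p pics
cat > h.py <<'E'
import numpy as np, cv2
from plant import robot, optics, close_job, models
def shot(cam,fn=None):
    p,d=optics.read_camera(cam)
    if fn: cv2.imwrite('pics/'+fn,cv2.cvtColor(p,cv2.COLOR_RGB2BGR))
    return p,d
def cloud(cam,d):
    i=optics.camera_info(cam);K=np.array(i['camera_matrix']);V=np.array(i['view'])
    v,u=np.mgrid[0:d.shape[0],0:d.shape[1]]
    n=cv2.undistortPoints(np.stack([u,v],-1).reshape(-1,1,2).astype(float),K,np.array(i['dist'])).reshape(*d.shape,2)
    c=np.dstack([n[...,0]*d,n[...,1]*d,d])
    return (c-V[:3,3])@V[:3,:3]   # R^T (c-t)
def proj(cam,P):
    i=optics.camera_info(cam);V=np.array(i['view'])
    return cv2.projectPoints(np.array(P,float).reshape(-1,3),cv2.Rodrigues(V[:3,:3])[0],V[:3,3],np.array(i['camera_matrix']),np.array(i['dist']))[0].reshape(-1,2)
E
python3 - <<'E'
from h import *
np.set_printoptions(precision=4,suppress=True)
for c in('top','side'):
    shot(c,c+'0.png'); i=optics.camera_info(c);V=np.array(i['view']);print(c,-V[:3,:3].T@V[:3,3],V[2,:3])
print({k:np.round(v,3) for k,v in robot.read_state().items()})
for n in 'bottle_narrow conical_flask bottle_tall jar_wide stopper_a stopper_b stopper_c stopper_d bored_b bored_c'.split():
    for c in('top','side'):
        print(n,c,[(np.round(r['centre'],3),round(r['p'],2),np.round(proj(c,r['centre'])[0])) for r in models.look_for(c,n)])
E
```

```text
pics
top [ 0.2489 -0.1313  1.656 ] [ 0.1422 -0.0181 -0.9897]
side [0.4797 0.9298 0.6123] [ 0.0082 -0.8888 -0.4582]
{'t': np.float64(0.1), 'q': array([ 1.085,  0.131,  1.489,  0.   ,  1.523, -0.085]), 'dq': array([ 0.001, -0.001, -0.004,  0.002, -0.001, -0.002]), 'joint_torque': array([  0.001, -56.134, -49.31 ,   0.077,   0.029,  -0.   ]), 'tool_pos': array([0.234, 0.552, 0.235]), 'orientation': array([-0.625, -3.078,  0.002]), 'force': array([-0.464,  0.387, -0.197]), 'wrist_torque': array([-0.05 , -0.031, -0.014]), 'gripper_force': np.float64(0.0), 'opening': np.float64(0.094)}
bottle_narrow top [(array([ 0.456, -0.196,  0.062]), 0.62, array([330., 216.]))]
bottle_narrow side [(array([ 0.46 , -0.178,  0.049]), 0.84, array([331., 192.]))]
conical_flask top [(array([ 0.589, -0.298,  0.041]), 0.86, array([362., 177.])), (array([0.442, 0.218, 0.046]), 0.21, array([199., 218.]))]
conical_flask side [(array([ 0.604, -0.128,  0.065]), 0.65, array([287., 195.])), (array([ 0.579, -0.286,  0.071]), 0.55, array([298., 174.]))]
bottle_tall top [(array([ 0.605, -0.16 ,  0.093]), 0.8, array([320
[... 3009 characters left out ...]
 (array([0.461, 0.1  , 0.043]), 0.5, array([237., 213.])), (array([ 0.603, -0.161,  0.092]), 0.42, array([320., 168.]))]
bored_b side [(array([0.434, 0.327, 0.043]), 0.88, array([347., 300.])), (array([0.455, 0.112, 0.045]), 0.71, array([335., 242.])), (array([ 0.58 , -0.288,  0.069]), 0.34, array([297., 174.]))]
bored_c top [(array([0.434, 0.312, 0.048]), 0.71, array([169., 220.])), (array([0.461, 0.1  , 0.043]), 0.5, array([237., 213.])), (array([ 0.603, -0.161,  0.092]), 0.42, array([320., 168.]))]
bored_c side [(array([0.434, 0.327, 0.043]), 0.88, array([347., 300.])), (array([0.455, 0.112, 0.045]), 0.71, array([335., 242.])), (array([ 0.58 , -0.288,  0.069]), 0.34, array([297., 174.]))]
```

Run:
```python
import cv2
t=cv2.imread('pics/top0.png');c=t[150:280,140:500]
cv2.imwrite('pics/topc.png',cv2.resize(c,None,fx=2.2,fy=2.2,interpolation=3))
```

```text
(no output)
```

View pics/topc.png

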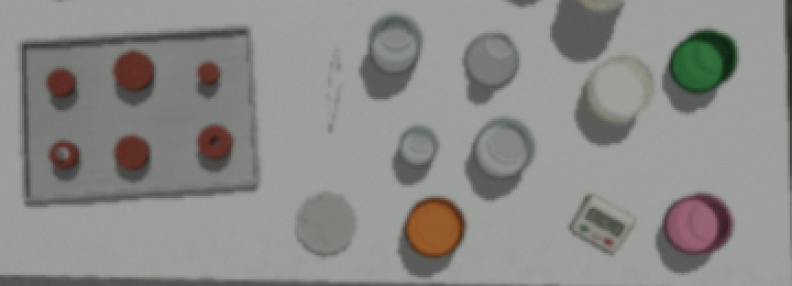

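View pics/side0.png

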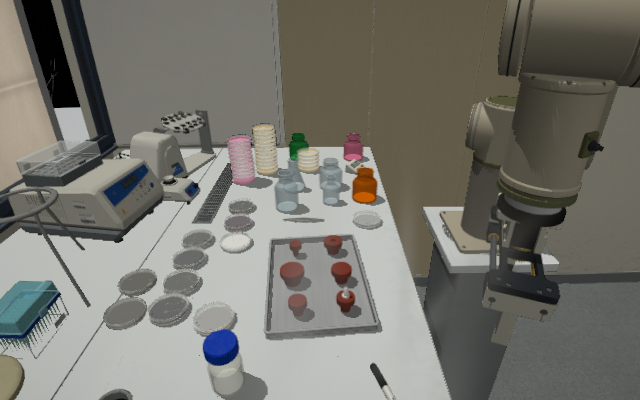

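Top view crop (÷2.2, +140/+150): clear vessels are the tall bottle (320,167), the flask (362,177), the narrow bottle (330,216) and the jar (370,215). The green (459,177), orange (339,252) and pink (457,250) jars are look-alikes; a white dish stack stands at (420,190).
Stoppers: b (168,188), d (201,180), a (234,183), c (200,219). Nozzle stopper is at (169,220) and holed stopper at (237,213); both stay.

```bash
cat > meas.py <<'E'
from h import *
np.set_printoptions(precision=4,suppress=True)
S=dict(a=(.56,.112,16),b=(.539,.323,20.5),c=(.44,.215,25),d=(.565,.219,29.5),bb=(.434,.312,20.5),bc=(.461,.1,25))
Vv=dict(nar=(.456,-.19,.1,29),con=(.589,-.29,.118,42),tall=(.605,-.14,.130,39),jar=(.457,-.31,.108,43))
for cam in('top','side'):
    p,d=shot(cam);C=cloud(cam,d);
    for n,(x,y,r) in S.items():
        r/=1000
        m=(np.hypot(C[...,0]-x,C[...,1]-y)<.04)&(C[...,2]>.035)&(d>0)&(C[...,2]<.049)&(p[...,0]>p[...,1]+30.)
        q=C[m]; 
        print(cam,n,len(q),q.mean(0),(q.max(0)+q.min(0))/2,np.ptp(q,0)*1000,2000*r)
    for n,(x,y,h,r) in Vv.items():
        m=(np.hypot(C[...,0]-x,C[...,1]-y)<.055)&(d>0)&(C[...,2]>.01)
        q=C[m];t=q[abs(q[:,2]-h)<.012]
        print(cam,n,len(q),np.histogram(q[:,2],np.arange(.01,.16,.015))[0],len(t), t.mean(0) if len(t) else 0,((t.max(0)+t.min(0))/2,np.ptp(t,0)) if len(t) else 0)
        q=C[(np.hypot(C[...,0]-x,C[...,1]-y)<.055)]
E
python3 meas.py
```

```text
top a 59 [0.5593 0.1127 0.0425] [0.5587 0.1132 0.0422] [27.1002 25.2516 12.5642] 32.0
top b 95 [0.5401 0.3264 0.0425] [0.5409 0.3259 0.0418] [34.1293 36.5348 12.6596] 41.0
top c 154 [0.4405 0.2183 0.0424] [0.4399 0.2184 0.0421] [45.4887 43.2189 13.6164] 50.0
top d 213 [0.5603 0.2219 0.0424] [0.5598 0.2224 0.0419] [53.6788 52.6889 13.789 ] 59.0
top bb 66 [0.4338 0.3145 0.0418] [0.4347 0.3157 0.042 ] [33.0887 36.8037 13.309 ] 41.0
top bc 145 [0.4579 0.0989 0.0419] [0.4586 0.0992 0.0425] [44.8244 45.3884 13.0276] 50.0
top nar 254 [  9   8  23 150  22  32  10   0   0] 42 [ 0.4609 -0.1964  0.0982] (array([ 0.4595, -0.196 ,  0.0981]), array([0.0292, 0.0278, 0.0187]))
top con 447 [90 85 69 65 45 26 36 31  0] 58 [ 0.5971 -0.3057  0.1151] (array([ 0.5964, -0.3046,  0.1143]), array([0.0379, 0.0352, 0.0167]))
top tall 476 [ 36  28  17  23  59 188  40  62  23] 81 [ 0.6094 -0.1575  0.1278] (array([ 0.6092, -0.1587,  0.128 ]), array([0.0474, 0.0463, 0.0193]))
top jar 489 [ 36  20  15 129 177  23  87   2   0] 93 [ 0.4592 -0.3201  0.1066] (array([ 0.4592, -0.3204,  0.1057]), array([0.0571, 0.0558, 0
[... 422 characters left out ...]
8177 37.3419 12.7936] 41.0
side bc 146 [0.4603 0.1    0.0449] [0.4607 0.1    0.042 ] [46.5838 50.7042 11.7431] 50.0
side nar 398 [68 64 69 91 44 40 22  0  0] 55 [ 0.4603 -0.1918  0.098 ] (array([ 0.4599, -0.1946,  0.096 ]), array([0.0269, 0.0321, 0.0154]))
side con 304 [36 30 33 40 34 41 51 39  0] 76 [ 0.5961 -0.3026  0.1149] (array([ 0.5966, -0.3049,  0.1141]), array([0.0392, 0.0444, 0.016 ]))
side tall 820 [ 91  91  97  92 103 147  64  99  36] 119 [ 0.6091 -0.1571  0.1263] (array([ 0.6093, -0.1577,  0.1259]), array([0.0466, 0.0498, 0.0154]))
side jar 472 [ 28  42  58  60 118  77  89   0   0] 113 [ 0.4585 -0.3194  0.1048] (array([ 0.4593, -0.3195,  0.1043]), array([0.0549, 0.0607, 0.0165]))
```

Run:
```python
import cv2
t=cv2.imread('pics/top0.png')[150:240,300:400]
s=cv2.imread('pics/side0.png')[140:220,270:370]
a=cv2.resize(t,(640,576),interpolation=cv2.INTER_NEAREST);cv2.imwrite('pics/tv.png',a)
```

```text
(no output)
```

View pics/tv.png

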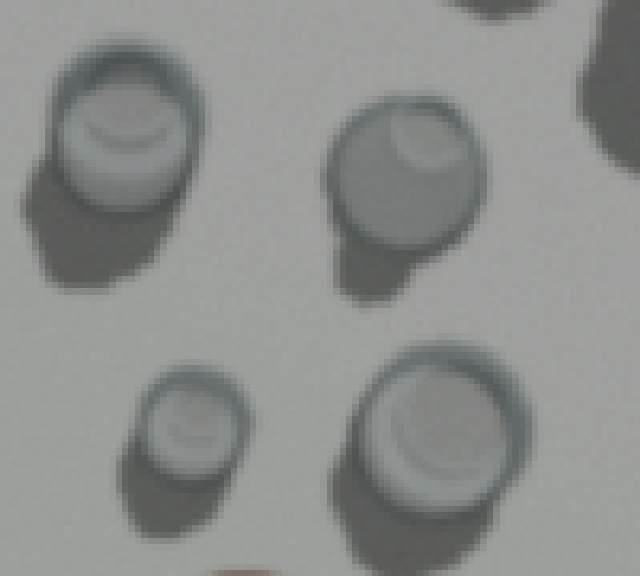

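```bash
cat > to.py <<'E'
import sys; from h import *
P=dict(a=(.5604,.1125),b=(.542,.327),c=(.441,.219),d=(.562,.222),A=(.4598,-.1955),B=(.5965,-.3047),C=(.6092,-.158),D=(.4592,-.320))
s=robot.read_state();R=cv2.Rodrigues(np.array(s['orientation']))[0]
x,y=P[sys.argv[1]];z=float(sys.argv[2])
d=R.T@(np.array([x,y,z])-s['tool_pos'])
w=cv2.Rodrigues(R.T@np.array([[-1.,0,0],[0,1,0],[0,0,-1]]).T)[0].ravel()
print('t',round(float(s['t']),2),'travel',d.round(4),'turn',w.round(4),'pos',np.round(s['tool_pos'],4),'F',np.round(s['force'],1),'op',round(float(s['opening']),4),np.round(s['gripper_force'],1))
E
python3 to.py d .15
```

```text
t 1.2 travel [-0.4309 -0.1763  0.0856] turn [-0.      0.     -0.4008] pos [0.2341 0.5525 0.2356] F [ 0.3 -0.7 -0.7] op 0.0933 0.0
```

```bash
python3 -c "
import cv2
t=cv2.imread('pics/top0.png')[160:240,150:260]
cv2.imwrite('pics/tray.png',cv2.resize(t,None,fx=6,fy=6,interpolation=3))"
```

```text
(no output)
```

View pics/tray.png

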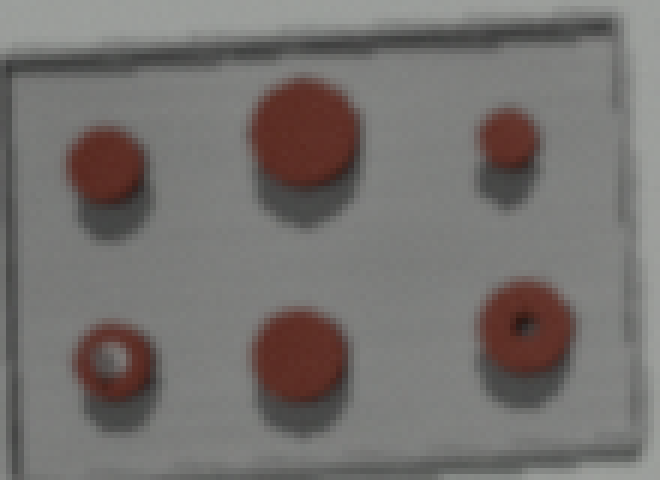

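```bash
python3 -m inch '{"travel":[[-0.431,-0.176,0],[-0.431,-0.176,0],[-0.431,-0.176,0],[-0.431,-0.176,0],[-0.431,-0.176,0],[-0.431,-0.176,0],[-0.431,-0.176,0],[-0.431,-0.176,0],[-0.431,-0.176,0],[-0.431,-0.176,0]],"spin":[-0.1,-0.2,-0.3,-0.4,-0.4,-0.4,-0.4,-0.4,-0.4,-0.4]}' 0 20; python3 to.py d .12
```

```text
t: 2.03
tool_pos: [0.529, 0.2552, 0.2359]
orientation: [0.001, 3.141, 0.0]
force: [0.6, -0.4, -0.7]
opening: 0.093
gripper_force: 0.0
t 2.03 travel [-0.033  -0.0332  0.1159] turn [ 0.0003  0.0005 -0.0008] pos [0.529  0.2552 0.2359] F [ 0.6 -0.4 -0.7] op 0.093 0.0
```

The crop confirms the choice: solid b (105,163), d (305,130), a (508,138) and c (300,355); nozzle at (113,360) and hole at (525,325). Starting with d.

```bash
python3 -m inch '{"travel":[[-0.033,-0.033,0.03],[-0.033,-0.033,0.07],[-0.033,-0.033,0.11],[-0.033,-0.033,0.14],[-0.033,-0.033,0.165],[-0.033,-0.033,0.18],[-0.033,-0.033,0.19],[-0.033,-0.033,0.19],[-0.033,-0.033,0.19],[-0.033,-0.033,0.19]],"spin":[0,0,0,0,0,0,0,0,0,0]}' 0 20; python3 to.py d .046
```

```text
t: 2.87
tool_pos: [0.562, 0.2244, 0.0475]
orientation: [0.001, 3.139, 0.001]
force: [-0.7, -1.0, 0.6]
opening: 0.093
gripper_force: 0.0
t 2.87 travel [ 0.     -0.0024  0.0015] turn [ 0.0008  0.0026 -0.0007] pos [0.562  0.2244 0.0475] F [-0.7 -1.   0.6] op 0.093 0.0
```

```bash
python3 -m inch '{"travel":[[0,0,0],[0,0,0],[0,0,0],[0,0,0],[0,0,0],[0,0,0],[0,0,0],[0,0,0]],"spin":[0,0,0,0,0,0,0,0]}' 1 20; python3 to.py d .046
```

```text
t: 3.53
tool_pos: [0.5608, 0.2239, 0.0458]
orientation: [0.001, 3.141, 0.0]
force: [-0.6, -0.4, 1.9]
opening: 0.0583
gripper_force: 20.0
t 3.53 travel [-0.0012 -0.0019 -0.0002] turn [ 0.      0.0001 -0.0008] pos [0.5608 0.2239 0.0458] F [-0.6 -0.4  1.9] op 0.0583 20.0
```

```bash
python3 -m inch '{"travel":[[0,0,-0.02],[0,0,-0.05],[0,0,-0.09],[0,0,-0.13],[0,0,-0.17],[0.02,-0.035,-0.18],[0.03,-0.075,-0.18],[0.04,-0.115,-0.18],[0.05,-0.155,-0.18],[0.06,-0.195,-0.18]],"spin":[0,0,0,0,0,0,0,0,0,0]}'
python3 -m inch '{"travel":[[0.01,-0.04,0],[0.02,-0.08,0],[0.025,-0.12,0],[0.03,-0.16,0],[0.035,-0.20,0],[0.042,-0.24,0],[0.042,-0.28,0],[0.042,-0.32,0],[0.042,-0.345,0],[0.042,-0.35,0]],"spin":[0,0,0,0,0,0,0,0,0,0]}'; python3 to.py D .127
python3 - <<'E'
from h import *
p,d=shot('side','s1.png');C=cloud('side',d)
for h in [.15]:
    m=(np.hypot(C[...,0]-.459,C[...,1]+.32)<.06)&(d>0)&(p[...,0]>p[...,1]+30.)
    q=C[m];print(len(q),q.min(0),q.max(0),q.mean(0))
cv2.imwrite('pics/s1c.png',cv2.resize(cv2.imread('pics/s1.png')[90:230,260:420],None,fx=4,fy=4))
E
```

```text
t: 4.37
tool_pos: [0.4997, 0.0276, 0.2256]
orientation: [-0.0, 3.141, -0.0]
force: [1.0, -0.3, 0.0]
opening: 0.0585
gripper_force: 20.0
t: 5.2
tool_pos: [0.4573, -0.3251, 0.2252]
orientation: [-0.007, -3.141, 0.002]
force: [-0.1, 0.2, -0.5]
opening: 0.0588
gripper_force: 20.0
t 5.2 travel [-0.002   0.0052  0.0981] turn [-0.001  -0.0006 -0.0046] pos [ 0.4573 -0.3251  0.2252] F [-0.1  0.2 -0.5] op 0.0588 20.0
88 [ 0.43631653 -0.34895296  0.18821616] [ 0.48570863 -0.28385663  0.24013874] [ 0.46120863 -0.31066652  0.21539575]
```

View pics/s1c.png

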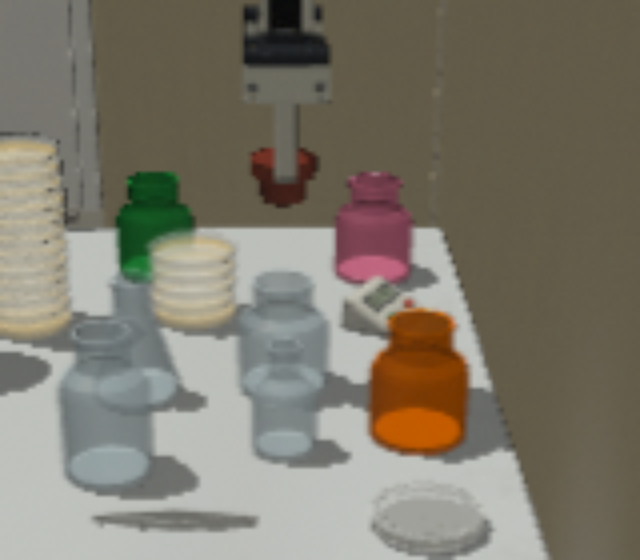

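```bash
python3 -m inch '{"travel":[[0,0.003,0.02],[0,0.003,0.045],[0,0.003,0.06],[0,0.003,0.068],[0,0.003,0.068],[0,0.003,0.068],[0,0.003,0.068]],"spin":[0,0,0,0,0,0,0]}'; python3 to.py D .127
python3 - <<'E'
from h import *
p,d=shot('side','s2.png')
cv2.imwrite('pics/s2c.png',cv2.resize(cv2.imread('pics/s2.png')[120:200,300:380],None,fx=7,fy=7,interpolation=3))
for c in('side','top'):
    p,d=shot(c);C=cloud(c,d)
    m=(np.hypot(C[...,0]-.459,C[...,1]+.32)<.06)&(d>0)&(p[...,0]>p[...,1]+30.);q=C[m];print(c,len(q),q.min(0),q.max(0),q.mean(0))
E
```

```text
t: 5.83
tool_pos: [0.4592, -0.318, 0.1592]
orientation: [0.0, 3.14, -0.002]
force: [-0.0, -0.5, 0.7]
opening: 0.0588
gripper_force: 20.0
t 5.83 travel [ 0.     -0.0019  0.0322] turn [-0.0012  0.0016 -0.0002] pos [ 0.4592 -0.318   0.1592] F [-0.  -0.5  0.7] op 0.0588 20.0
side 52 [ 0.43945814 -0.33907462  0.13024242] [ 0.48982808 -0.28878043  0.1620071 ] [ 0.46433006 -0.30880275  0.15610971]
top 2 [ 0.46075931 -0.30248353  0.15499383] [ 0.46129841 -0.29912197  0.15834179] [ 0.46102886 -0.30080275  0.15666781]
```

View pics/s2c.png

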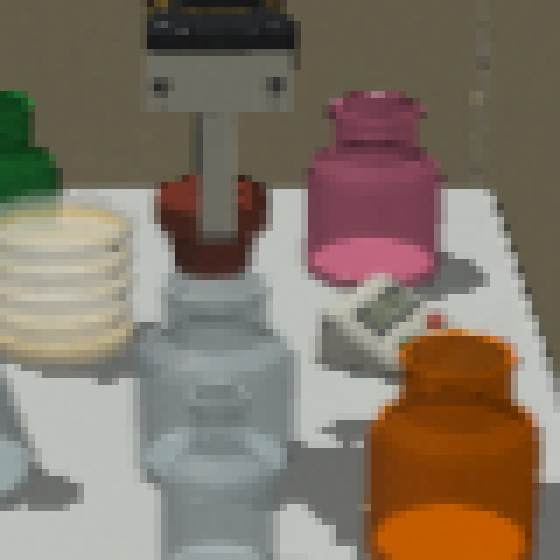

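The collar centre is at crop x≈212 and the neck at ≈216, so I shift about 2 mm in -x and lower.

```bash
python3 -m inch '{"travel":[[0.002,-0.001,0],[0.002,-0.001,0.006],[0.002,-0.001,0.012],[0.002,-0.001,0.018],[0.002,-0.001,0.023],[0.002,-0.001,0.027],[0.002,-0.001,0.03],[0.002,-0.001,0.031],[0.002,-0.001,0.031]],"spin":[0,0,0,0,0,0,0,0,0]}'; python3 to.py D .127
```

```text
t: 6.73
tool_pos: [0.4566, -0.3194, 0.1269]
orientation: [0.001, 3.141, -0.001]
force: [1.4, -1.2, 1.4]
opening: 0.0584
gripper_force: 20.0
t 6.73 travel [-0.0026 -0.0006 -0.0001] turn [-0.0007  0.0006 -0.0009] pos [ 0.4566 -0.3194  0.1269] F [ 1.4 -1.2  1.4] op 0.0584 20.0
```

```bash
python3 -m inch '{"travel":[[0,0,0.001],[0,0,0.001],[0,0,0.002],[0,0,0.002]],"spin":[0,0,0,0]}'; python3 to.py D .127
```

```text
t: 7.07
tool_pos: [0.4568, -0.3196, 0.1268]
orientation: [0.001, 3.14, -0.002]
force: [-3.3, 0.2, 12.7]
opening: 0.0585
gripper_force: 20.0
t 7.07 travel [-0.0024 -0.0004 -0.0002] turn [-0.0014  0.0012 -0.0007] pos [ 0.4568 -0.3196  0.1268] F [-3.3  0.2 12.7] op 0.0585 20.0
```

```bash
python3 -m inch '{"travel":[[0,0,-0.001],[0,0,-0.001],[0,0,-0.001],[0,0,-0.001],[0,0,-0.001],[0,0,-0.02],[0,0,-0.05],[0,0,-0.08],[0,0,-0.10],[0,0,-0.10]],"spin":[0,0,0,0,0,0,0,0,0,0]}' 0
python3 - <<'E'
from h import *
for c in('side','top'):
    p,d=shot(c);C=cloud(c,d)
    m=(np.hypot(C[...,0]-.459,C[...,1]+.32)<.05)&(d>0)&(p[...,0]>p[...,1]+30.)&(C[...,2]>.118);q=C[m];print(c,len(q),q.min(0),q.max(0),q.mean(0))
E
python3 to.py c .046
```

```text
t: 7.9
tool_pos: [0.4583, -0.3206, 0.2304]
orientation: [0.001, 3.135, -0.008]
force: [0.3, 0.3, 0.6]
opening: 0.093
gripper_force: 0.0
side 94 [ 0.4321801  -0.34629692  0.11804037] [ 0.48659393 -0.28636846  0.12889827] [ 0.45763259 -0.31401409  0.12597   ]
top 92 [ 0.4318449  -0.34327643  0.11816255] [ 0.48189195 -0.27869925  0.4131183 ] [ 0.44591389 -0.31569472  0.13861117]
t 8.0 travel [0.0164 0.5385 0.1787] turn [-0.0011  0.0014 -0.0007] pos [ 0.4568 -0.3193  0.2253] F [ 0.2 -0.  -0.3] op 0.0931 0.0
```

```bash
python3 -m inch '{"travel":[[0.005,0.03,0],[0.01,0.07,0],[0.015,0.11,0],[0.016,0.15,0],[0.016,0.19,0],[0.016,0.23,0],[0.016,0.27,0],[0.016,0.31,0],[0.016,0.35,0],[0.016,0.39,0]],"spin":[0,0,0,0,0,0,0,0,0,0]}'
python3 -m inch '{"travel":[[0,0.04,0],[0,0.08,0],[0,0.12,0],[0,0.14,0.01],[0,0.148,0.04],[0,0.148,0.08],[0,0.148,0.11],[0,0.148,0.12],[0,0.148,0.12],[0,0.148,0.12]],"spin":[0,0,0,0,0,0,0,0,0,0]}'; python3 to.py c .046
```

```text
t: 8.83
tool_pos: [0.4391, 0.0728, 0.2226]
orientation: [-0.002, -3.139, 0.0]
force: [1.5, -0.1, 0.2]
opening: 0.0928
gripper_force: 0.0
t: 9.67
tool_pos: [0.4403, 0.2187, 0.1044]
orientation: [-0.002, -3.14, 0.001]
force: [0.8, -0.5, 0.6]
opening: 0.0928
gripper_force: 0.0
t 9.67 travel [-0.0008  0.0004  0.0584] turn [-0.0007 -0.0018 -0.001 ] pos [0.4403 0.2187 0.1044] F [ 0.8 -0.5  0.6] op 0.0928 0.0
```

```bash
python3 -m inch '{"travel":[[-0.001,0,0.02],[-0.001,0,0.04],[-0.001,0,0.053],[-0.001,0,0.058],[-0.001,0,0.058],[-0.001,0,0.058]],"spin":[0,0,0,0,0,0]}'
python3 -m inch '{"travel":[[0,0,0],[0,0,0],[0,0,0],[0,0,0],[0,0,0],[0,0,0],[0,0,0],[0,0,0]],"spin":[0,0,0,0,0,0,0,0]}' 1 20; python3 to.py c .046
```

```text
t: 10.17
tool_pos: [0.4431, 0.2193, 0.0485]
orientation: [0.002, 3.139, 0.001]
force: [0.7, 0.2, -0.1]
opening: 0.0928
gripper_force: 0.0
t: 10.83
tool_pos: [0.4417, 0.219, 0.0466]
orientation: [-0.001, -3.142, 0.0]
force: [-0.4, -0.8, 0.9]
opening: 0.0495
gripper_force: 20.0
t 10.83 travel [0.0007 0.     0.0006] turn [-0.     -0.0001 -0.0008] pos [0.4417 0.219  0.0466] F [-0.4 -0.8  0.9] op 0.0495 20.0
```

```bash
python3 -m inch '{"travel":[[0,0,-0.02],[0,0,-0.05],[0,0,-0.09],[0,0,-0.13],[0,0,-0.17],[0,0,-0.185],[-0.01,-0.04,-0.185],[-0.025,-0.075,-0.185],[-0.04,-0.11,-0.185],[-0.055,-0.145,-0.185]],"spin":[0,0,0,0,0,0,0,0,0,0]}'
python3 -m inch '{"travel":[[-0.018,-0.036,0],[-0.036,-0.072,0],[-0.054,-0.108,0],[-0.072,-0.144,0],[-0.09,-0.18,0],[-0.1,-0.21,0],[-0.112,-0.228,0],[-0.112,-0.232,0.01],[-0.112,-0.232,0.03],[-0.112,-0.232,0.045]],"spin":[0,0,0,0,0,0,0,0,0,0]}'; python3 -m inch '{"travel":[[0,0,0],[0,0,0],[0,0,0]],"spin":[0,0,0]}'; python3 to.py C .149
python3 - <<'E'
from h import *
p,d=shot('side','s3.png')
cv2.imwrite('pics/s3c.png',cv2.resize(cv2.imread('pics/s3.png')[130:220,250:330],None,fx=7,fy=6.5,interpolation=3))
E
```

```text
t: 11.67
tool_pos: [0.4969, 0.0726, 0.2319]
orientation: [-0.001, 3.141, 0.0]
force: [1.2, -0.0, 0.0]
opening: 0.0496
gripper_force: 20.0
t: 12.5
tool_pos: [0.6081, -0.1583, 0.185]
orientation: [-0.003, -3.141, -0.001]
force: [-0.4, 0.2, -1.0]
opening: 0.0494
gripper_force: 20.0
t: 12.75
tool_pos: [0.6086, -0.1577, 0.1874]
orientation: [0.0, 3.141, -0.0]
force: [0.3, -0.5, -0.4]
opening: 0.0497
gripper_force: 20.0
t 12.75 travel [-0.0006 -0.0003  0.0384] turn [-0.0001  0.0005 -0.0002] pos [ 0.6086 -0.1577  0.1874] F [ 0.3 -0.5 -0.4] op 0.0497 20.0
```

View pics/s3c.png

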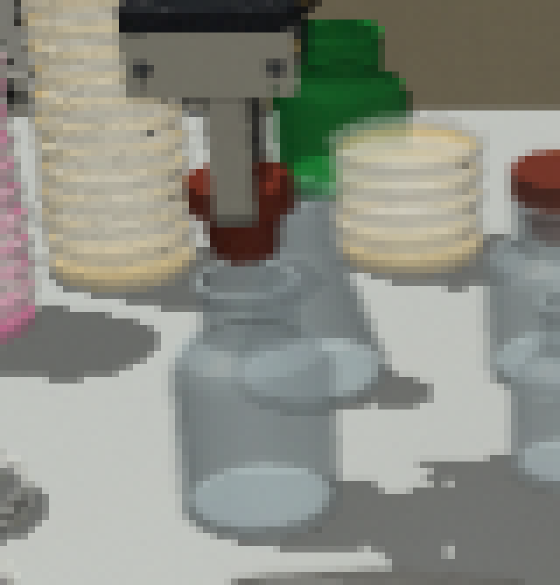

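Collar centre ≈242, mouth ≈249 (≈245 after lean): about 1 mm too far +x. The jar's stopper at right looks seated.

```bash
python3 -m inch '{"travel":[[0.001,0,0.005],[0.001,0,0.012],[0.001,0,0.019],[0.001,0,0.025],[0.001,0,0.03],[0.001,0,0.034],[0.001,0,0.037],[0.001,0,0.038],[0.001,0,0.039],[0.001,0,0.039]],"spin":[0,0,0,0,0,0,0,0,0,0]}'; python3 to.py C .149
```

```text
t: 13.63
tool_pos: [0.6083, -0.1585, 0.1497]
orientation: [0.001, 3.139, -0.001]
force: [-3.4, 1.4, 9.8]
opening: 0.0491
gripper_force: 20.0
t 13.63 travel [-0.0009  0.0005  0.0007] turn [-0.0009  0.0023 -0.0009] pos [ 0.6083 -0.1585  0.1497] F [-3.4  1.4  9.8] op 0.0491 20.0
```

```bash
python3 -m inch '{"travel":[[0,0,-0.001],[0,0,-0.001],[0,0,-0.001],[0,0,-0.001],[0,0,-0.001],[0,0,-0.02],[0,0,-0.05],[0,0,-0.08],[0,0,-0.085],[0,0,-0.085]],"spin":[0,0,0,0,0,0,0,0,0,0]}' 0
python3 to.py b .046
```

```text
t: 14.47
tool_pos: [0.6092, -0.1587, 0.2362]
orientation: [0.001, 3.136, -0.003]
force: [1.0, -0.3, -0.5]
opening: 0.0929
gripper_force: 0.0
t 14.47 travel [0.0686 0.486  0.1889] turn [-0.0019  0.0056 -0.0007] pos [ 0.6092 -0.1587  0.2362] F [ 1.  -0.3 -0.5] op 0.0929 0.0
```

```bash
python3 -m inch '{"travel":[[0.007,0.04,0],[0.014,0.08,0],[0.021,0.12,0],[0.028,0.16,0],[0.035,0.2,0],[0.042,0.24,0],[0.049,0.28,0],[0.056,0.32,0],[0.063,0.36,0],[0.067,0.4,0]],"spin":[0,0,0,0,0,0,0,0,0,0]}'
python3 -m inch '{"travel":[[0,0.04,0],[0,0.08,0],[0,0.086,0.03],[0,0.086,0.065],[0,0.086,0.1],[0,0.086,0.12],[0,0.086,0.12],[0,0.086,0.12],[0,0.086,0.12]],"spin":[0,0,0,0,0,0,0,0,0]}'; python3 to.py b .046
```

```text
t: 15.3
tool_pos: [0.539, 0.2436, 0.2306]
orientation: [-0.001, -3.139, 0.001]
force: [1.0, -0.6, 0.6]
opening: 0.0929
gripper_force: 0.0
t: 16.05
tool_pos: [0.5413, 0.3281, 0.1136]
orientation: [0.001, 3.141, 0.001]
force: [0.6, 1.1, 0.6]
opening: 0.0931
gripper_force: 0.0
t 16.05 travel [-0.0006 -0.0011  0.0676] turn [ 0.0004  0.0008 -0.0009] pos [0.5413 0.3281 0.1136] F [0.6 1.1 0.6] op 0.0931 0.0
```

```bash
python3 -m inch '{"travel":[[-0.001,-0.001,0.02],[-0.001,-0.001,0.04],[-0.001,-0.001,0.055],[-0.001,-0.001,0.063],[-0.001,-0.001,0.067],[-0.001,-0.001,0.067],[-0.001,-0.001,0.067]],"spin":[0,0,0,0,0,0,0]}'
python3 -m inch '{"travel":[[0,0,0],[0,0,0],[0,0,0],[0,0,0],[0,0,0],[0,0,0],[0,0,0],[0,0,0],[0,0,0]],"spin":[0,0,0,0,0,0,0,0,0]}' 1 20; python3 to.py B .137
```

```text
t: 16.63
tool_pos: [0.5429, 0.3273, 0.0473]
orientation: [0.001, 3.14, 0.002]
force: [0.7, 0.3, -0.5]
opening: 0.0927
gripper_force: 0.0
t: 17.38
tool_pos: [0.5418, 0.3269, 0.0456]
orientation: [-0.001, -3.142, 0.0]
force: [0.7, 0.8, -0.5]
opening: 0.0403
gripper_force: 20.0
t 17.38 travel [-0.0552 -0.6316 -0.0914] turn [-0.     -0.0001 -0.0007] pos [0.5418 0.3269 0.0456] F [ 0.7  0.8 -0.5] op 0.0403 20.0
```

```bash
python3 -m inch '{"travel":[[0,0,-0.02],[0,0,-0.05],[0,0,-0.09],[0,0,-0.13],[0,0,-0.17],[0,0,-0.185],[-0.005,-0.035,-0.185],[-0.01,-0.075,-0.185],[-0.015,-0.115,-0.185],[-0.02,-0.155,-0.185]],"spin":[0,0,0,0,0,0,0,0,0,0]}'
python3 -m inch '{"travel":[[-0.004,-0.04,0],[-0.008,-0.08,0],[-0.012,-0.12,0],[-0.016,-0.16,0],[-0.02,-0.2,0],[-0.024,-0.24,0],[-0.028,-0.28,0],[-0.032,-0.32,0],[-0.035,-0.36,0],[-0.035,-0.4,0]],"spin":[0,0,0,0,0,0,0,0,0,0]}'; python3 -m inch '{"travel":[[0,-0.04,0],[0,-0.07,0],[0,-0.0765,0.01],[0,-0.0765,0.03],[0,-0.0765,0.05],[0,-0.0765,0.055],[0,-0.0765,0.055],[0,-0.0765,0.055],[0,-0.0765,0.055]],"spin":[0,0,0,0,0,0,0,0,0]}'; python3 to.py B .137
python3 - <<'E'
from h import *
p,d=shot('side','s4.png')
cv2.imwrite('pics/s4c.png',cv2.resize(cv2.imread('pics/s4.png')[120:210,260:340],None,fx=7,fy=6.5,interpolation=3))
E
```

```text
t: 18.22
tool_pos: [0.5615, 0.1706, 0.2308]
orientation: [-0.001, 3.141, -0.0]
force: [0.9, -0.2, -0.7]
opening: 0.0403
gripper_force: 20.0
t: 19.05
tool_pos: [0.5964, -0.2301, 0.2306]
orientation: [0.001, 3.141, 0.0]
force: [0.3, 0.1, -0.2]
opening: 0.0403
gripper_force: 20.0
t: 19.8
tool_pos: [0.5972, -0.3045, 0.1773]
orientation: [0.0, 3.14, -0.002]
force: [1.1, -0.3, 0.4]
opening: 0.0404
gripper_force: 20.0
t 19.8 travel [ 0.0007 -0.0002  0.0403] turn [-0.0011  0.0018 -0.0001] pos [ 0.5972 -0.3045  0.1773] F [ 1.1 -0.3  0.4] op 0.0404 20.0
```

View pics/s4c.png

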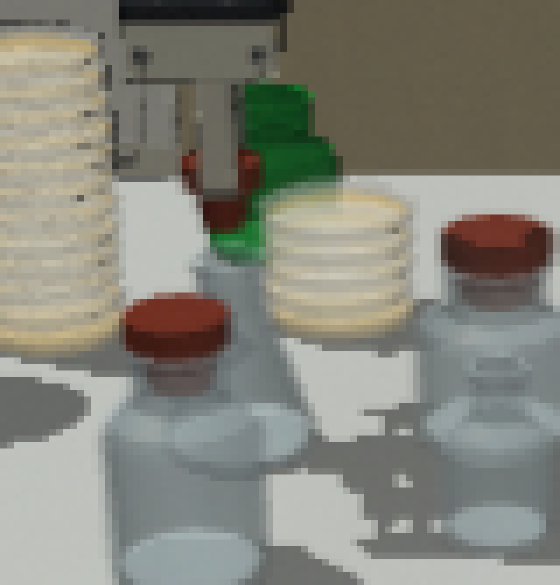

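Stoppers c (175,325) and d (497,245) sit level on their rims. Stopper b at (221,170) is above the flask neck (≈229,258), about 1–1.5 mm too far +x.

```bash
python3 -m inch '{"travel":[[0.0015,0,0.005],[0.0015,0,0.012],[0.0015,0,0.019],[0.0015,0,0.025],[0.0015,0,0.03],[0.0015,0,0.034],[0.0015,0,0.037],[0.0015,0,0.039],[0.0015,0,0.041],[0.0015,0,0.041]],"spin":[0,0,0,0,0,0,0,0,0,0]}'; python3 to.py B .137
```

```text
t: 20.68
tool_pos: [0.5956, -0.3051, 0.1366]
orientation: [0.001, 3.139, -0.002]
force: [-0.8, 1.8, 9.0]
opening: 0.0408
gripper_force: 20.0
t 20.68 travel [-0.0009  0.0004 -0.0004] turn [-0.0013  0.0021 -0.0008] pos [ 0.5956 -0.3051  0.1366] F [-0.8  1.8  9. ] op 0.0408 20.0
```

```bash
python3 -m inch '{"travel":[[0,0,-0.001],[0,0,-0.001],[0,0,-0.001],[0,0,-0.001],[0,0,-0.001],[0,0,-0.02],[0,0,-0.05],[0,0,-0.08],[0,0,-0.095],[0,0,-0.095]],"spin":[0,0,0,0,0,0,0,0,0,0]}' 0
python3 -m inch '{"travel":[[0.004,0.04,0],[0.008,0.08,0],[0.012,0.12,0],[0.016,0.16,0],[0.02,0.2,0],[0.024,0.24,0],[0.028,0.28,0],[0.032,0.32,0],[0.035,0.36,0],[0.035,0.4,0]],"spin":[0,0,0,0,0,0,0,0,0,0]}'
python3 -m inch '{"travel":[[0,0.0175,0],[0,0.0175,0.03],[0,0.0175,0.065],[0,0.0175,0.1],[0,0.0175,0.12],[0,0.0175,0.12],[0,0.0175,0.12],[0,0.0175,0.12]],"spin":[0,0,0,0,0,0,0,0]}'; python3 to.py a .046
```

```text
t: 21.52
tool_pos: [0.5968, -0.3059, 0.2353]
orientation: [0.001, 3.135, -0.007]
force: [0.4, -0.1, -0.8]
opening: 0.0926
gripper_force: 0.0
t: 22.35
tool_pos: [0.5588, 0.0972, 0.2282]
orientation: [-0.001, -3.14, 0.0]
force: [-0.6, 0.3, -0.3]
opening: 0.0933
gripper_force: 0.0
t: 23.02
tool_pos: [0.5609, 0.1129, 0.1108]
orientation: [0.001, 3.14, 0.0]
force: [-0.3, 0.2, 1.0]
opening: 0.093
gripper_force: 0.0
t 23.02 travel [ 0.0005 -0.0004  0.0648] turn [ 0.0001  0.0013 -0.0009] pos [0.5609 0.1129 0.1108] F [-0.3  0.2  1. ] op 0.093 0.0
```

```bash
python3 -m inch '{"travel":[[-0.001,0,0.02],[-0.001,0,0.04],[-0.001,0,0.055],[-0.001,0,0.062],[-0.001,0,0.065],[-0.001,0,0.065],[-0.001,0,0.065]],"spin":[0,0,0,0,0,0,0]}'
python3 -m inch '{"travel":[[0,0,0],[0,0,0],[0,0,0],[0,0,0],[0,0,0],[0,0,0],[0,0,0],[0,0,0],[0,0,0]],"spin":[0,0,0,0,0,0,0,0,0]}' 1 15; python3 to.py A .119
```

```text
t: 23.6
tool_pos: [0.5624, 0.113, 0.0463]
orientation: [0.001, 3.139, 0.0]
force: [0.9, 0.1, 0.3]
opening: 0.093
gripper_force: 0.0
t: 24.35
tool_pos: [0.5611, 0.1129, 0.0446]
orientation: [-0.001, -3.142, 0.0]
force: [1.0, 0.0, 0.4]
opening: 0.0378
gripper_force: 0.0
t 24.35 travel [ 0.1011 -0.3085 -0.0744] turn [-0.     -0.0001 -0.0008] pos [0.5611 0.1129 0.0446] F [1.  0.  0.4] op 0.0378 0.0
```

Not closed yet; wait while raising the aim about 1 mm.

```bash
python3 -m inch '{"travel":[[0,0,-0.001],[0,0,-0.001],[0,0,-0.001],[0,0,-0.001],[0,0,-0.001],[0,0,-0.001]],"spin":[0,0,0,0,0,0]}' 1 15; python3 to.py A .119
```

```text
t: 24.85
tool_pos: [0.5611, 0.1129, 0.0456]
orientation: [-0.001, -3.142, 0.0]
force: [0.8, 0.4, 0.1]
opening: 0.0315
gripper_force: 15.0
t 24.85 travel [ 0.1011 -0.3085 -0.0734] turn [-0.0001 -0.0001 -0.0008] pos [0.5611 0.1129 0.0456] F [0.8 0.4 0.1] op 0.0315 15.0
```

```bash
python3 -m inch '{"travel":[[0,0,-0.02],[0,0,-0.05],[0,0,-0.09],[0,0,-0.13],[0,0,-0.17],[0,0,-0.185],[0.012,-0.035,-0.185],[0.024,-0.07,-0.185],[0.036,-0.105,-0.185],[0.048,-0.14,-0.185]],"spin":[0,0,0,0,0,0,0,0,0,0]}'
python3 -m inch '{"travel":[[0.012,-0.038,0],[0.024,-0.076,0],[0.036,-0.114,0],[0.048,-0.15,0],[0.053,-0.1685,0.01],[0.053,-0.1685,0.035],[0.053,-0.1685,0.06],[0.053,-0.1685,0.072],[0.053,-0.1685,0.072],[0.053,-0.1685,0.072]],"spin":[0,0,0,0,0,0,0,0,0,0]}'; python3 -m inch '{"travel":[[0,0,0],[0,0,0]],"spin":[0,0]}';python3 to.py A .119
python3 - <<'E'
from h import *
p,d=shot('side','s5.png')
cv2.imwrite('pics/s5c.png',cv2.resize(cv2.imread('pics/s5.png')[135:215,295:375],None,fx=7,fy=7,interpolation=3))
E
```

```text
t: 25.68
tool_pos: [0.5124, -0.0281, 0.2308]
orientation: [-0.0, 3.141, -0.0]
force: [0.2, -0.6, 0.4]
opening: 0.0314
gripper_force: 15.0
t: 26.52
tool_pos: [0.4596, -0.1951, 0.1585]
orientation: [-0.001, -3.14, -0.001]
force: [0.8, -0.2, -0.7]
opening: 0.0315
gripper_force: 15.0
t: 26.68
tool_pos: [0.4611, -0.1958, 0.1605]
orientation: [0.0, 3.139, -0.002]
force: [0.2, 0.3, 0.4]
opening: 0.0316
gripper_force: 15.0
t 26.68 travel [0.0014 0.0003 0.0415] turn [-0.0014  0.0025 -0.0001] pos [ 0.4611 -0.1958  0.1605] F [0.2 0.3 0.4] op 0.0316 15.0
```

View pics/s5c.png

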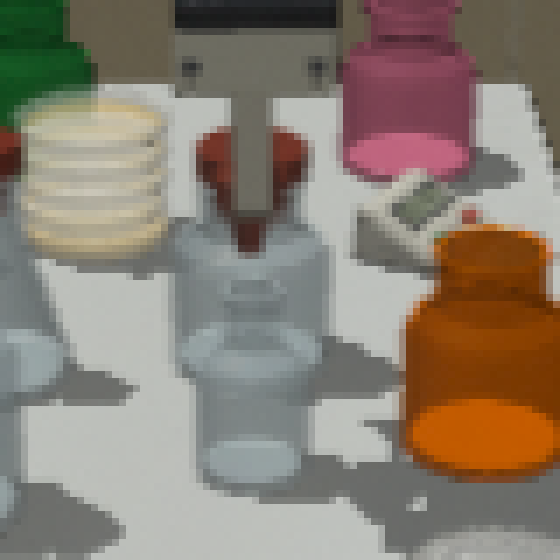

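Plug foot is at ≈250 and the mouth centre at ≈253 (crop), so it is aligned to within about 1 mm.

```bash
python3 -m inch '{"travel":[[0.001,0,0.007],[0.001,0,0.014],[0.001,0,0.02],[0.001,0,0.026],[0.001,0,0.031],[0.001,0,0.035],[0.001,0,0.038],[0.001,0,0.04],[0.001,0,0.041],[0.001,0,0.041]],"spin":[0,0,0,0,0,0,0,0,0,0]}'; python3 to.py A .1186
```

```text
t: 27.57
tool_pos: [0.4593, -0.1957, 0.1182]
orientation: [0.001, 3.141, -0.001]
force: [0.8, 0.4, 0.1]
opening: 0.0313
gripper_force: 15.0
t 27.57 travel [-0.0005  0.0002 -0.0004] turn [-0.0003  0.0008 -0.0008] pos [ 0.4593 -0.1957  0.1182] F [0.8 0.4 0.1] op 0.0313 15.0
```

```bash
python3 -m inch '{"travel":[[0,0,0.001],[0,0,0.0015],[0,0,0.002],[0,0,0.002]],"spin":[0,0,0,0]}'; python3 to.py A .1186
```

```text
t: 27.9
tool_pos: [0.4602, -0.1961, 0.1181]
orientation: [0.001, 3.139, -0.002]
force: [-4.0, 2.6, 14.7]
opening: 0.0317
gripper_force: 15.0
t 27.9 travel [ 0.0004  0.0006 -0.0005] turn [-0.0015  0.003  -0.0008] pos [ 0.4602 -0.1961  0.1181] F [-4.   2.6 14.7] op 0.0317 15.0
```

Firm contact at the seated height. Release, rise, move clear and check.

```bash
python3 -m inch '{"travel":[[0,0,-0.002],[0,0,-0.002],[0,0,-0.002],[0,0,-0.002],[0,0,-0.002],[0,0,-0.02],[0,0,-0.05],[0,0,-0.08],[0,0,-0.11],[0,0,-0.12]],"spin":[0,0,0,0,0,0,0,0,0,0]}' 0
python3 -m inch '{"travel":[[0,0.04,0],[0,0.08,0],[0,0.12,0],[0,0.16,0],[0,0.2,0],[0,0.24,0],[0,0.28,0],[0,0.3,0],[0,0.3,0],[0,0.3,0]],"spin":[0,0,0,0,0,0,0,0,0,0]}'
python3 - <<'E'
from h import *
np.set_printoptions(precision=4,suppress=True)
Vv=dict(nar=(.4598,-.1955,.1),con=(.5965,-.3047,.118),tall=(.6092,-.158,.130),jar=(.4592,-.32,.108))
for cam in('top','side'):
    p,d=shot(cam,cam+'9.png');C=cloud(cam,d)
    for n,(x,y,h) in Vv.items():
        m=(np.hypot(C[...,0]-x,C[...,1]-y)<.04)&(d>0)&(C[...,2]>h+.006)&(C[...,2]<h+.03)&(p[...,0]>p[...,1]+30.)
        q=C[m]
        if cam=='side': q=q[q[:,2]>h+.011]
        A=np.c_[q[:,:2]-q[:,:2].mean(0),np.ones(len(q))];k=np.linalg.lstsq(A,q[:,2],rcond=None)[0]
        print(cam,n,len(q),(q[:,:2].max(0)+q[:,:2].min(0))/2-[x,y],'top-rim',k[2]-h,'slope',k[:2])
    for n,(x,y) in dict(bb=(.4347,.3157),bc=(.4586,.0992)).items():
        m=(np.hypot(C[...,0]-x,C[...,1]-y)<.04)&(d>0)&(C[...,2]>.035)&(C[...,2]<.049)&(p[...,0]>p[...,1]+30.)
        q=C[m];print(cam,n,(q.max(0)+q.min(0))/2 if len(q) else 0)
t=cv2.imread('pics/top9.png')[150:240,300:400];s=cv2.imread('pics/side9.png')[130:220,260:360]
cv2.imwrite('pics/fin.png',cv2.resize(np.vstack([t,s])[:,:],(333,600)) if 0 else cv2.resize(np.hstack([t,s]),(800,360),interpolation=3))
E
```

```text
t: 28.73
tool_pos: [0.4606, -0.1964, 0.2405]
orientation: [0.001, 3.136, -0.005]
force: [0.4, -0.4, 0.9]
opening: 0.0912
gripper_force: 0.0
t: 29.57
tool_pos: [0.4587, 0.1053, 0.2347]
orientation: [0.003, -3.14, 0.001]
force: [-0.2, -0.0, 0.1]
opening: 0.0929
gripper_force: 0.0
top nar 67 [-0.0012 -0.0014] top-rim 0.01572637597228836 slope [-0.0886 -0.069 ]
top con 112 [-0.0015  0.0001] top-rim 0.01584365122886522 slope [0.0375 0.0094]
top tall 184 [-0.0019 -0.0004] top-rim 0.015443680733455006 slope [0.0032 0.016 ]
top jar 254 [-0.0008  0.0001] top-rim 0.015485170962294834 slope [-0.018   0.0046]
top bb 0
top bc [0.446  0.0928 0.0419]
side nar 10 [0.01   0.0004] top-rim 0.018625446159670545 slope [ 0.0285 -0.0101]
side con 52 [ 0.0008 -0.0001] top-rim 0.017505867852367463 slope [-0.0255 -0.115 ]
side tall 104 [-0.0009  0.0004] top-rim 0.01730150651100945 slope [ 0.0158 -0.0931]<stdin>:10: RuntimeWarning: Mean of empty slice.
  ret = um.true_divide(
Traceback (most recent call last):
ValueError: zero-size array to reduction operation maximum which has no identity
```

```bash
python3 -m inch '{"travel":[[0.02,0.035,-0.01],[0.04,0.07,-0.02],[0.06,0.105,-0.02],[0.08,0.14,-0.02],[0.1,0.175,-0.02],[0.12,0.21,-0.02],[0.14,0.245,-0.02],[0.16,0.28,-0.02],[0.18,0.315,-0.02],[0.2,0.35,-0.02]],"spin":[0,0,0,0,0,0,0,0,0,0]}'
python3 -m inch '{"travel":[[0.02,0.035,0],[0.03,0.07,0],[0.03,0.1,0],[0.03,0.1,0],[0.03,0.1,0]],"spin":[0,0,0,0,0]}'
python3 - <<'E'
from h import *
np.set_printoptions(precision=4,suppress=True)
Vv=dict(nar=(.4598,-.1955,.1,.011),con=(.5965,-.3047,.118,.015),tall=(.6092,-.158,.130,.019),jar=(.4592,-.32,.108,.024))
for cam in('top','side'):
    p,d=shot(cam,cam+'9.png');C=cloud(cam,d)
    for n,(x,y,h,r) in Vv.items():
        m=(np.hypot(C[...,0]-x,C[...,1]-y)<r)&(d>0)&(C[...,2]>h+.006)&(C[...,2]<h+.03)&(p[...,0]>p[...,1]+30.)
        q=C[m]
        if len(q)<8: print(cam,n,'few',len(q)); continue
        A=np.c_[q[:,:2]-q[:,:2].mean(0),np.ones(len(q))];k=np.linalg.lstsq(A,q[:,2],rcond=None)[0]
        print(cam,n,len(q),'top-rim',k[2]-h,'slope',k[:2])
    for n,(x,y) in dict(bb=(.4347,.3157),bc=(.4586,.0992)).items():
        m=(np.hypot(C[...,0]-x,C[...,1]-y)<.04)&(d>0)&(C[...,2]>.035)&(C[...,2]<.049)&(p[...,0]>p[...,1]+30.)
        q=C[m];print(cam,n,(q.max(0)+q.min(0))/2 if len(q) else 0)
t=cv2.imread('pics/top9.png')[150:240,300:400];s=cv2.imread('pics/side9.png')[130:220,260:360]
cv2.imwrite('pics/fin.png',cv2.resize(np.hstack([t,s]),(800,360),interpolation=3))
E
```

```text
t: 30.5
tool_pos: [0.2596, 0.4552, 0.2556]
orientation: [0.005, 3.141, 0.0]
force: [0.6, 0.0, 1.1]
opening: 0.0929
gripper_force: 0.0
t: 30.92
tool_pos: [0.2304, 0.5545, 0.254]
orientation: [-0.002, -3.141, 0.004]
force: [0.1, -0.7, 0.0]
opening: 0.0927
gripper_force: 0.0
top nar 41 top-rim 0.016353939451564117 slope [ 0.1366 -0.0113]
top con 74 top-rim 0.0163831908440199 slope [ 0.0412 -0.0287]
top tall 124 top-rim 0.01507087901348686 slope [-0.0053 -0.0131]
top jar 188 top-rim 0.015902273802200953 slope [0.0253 0.0056]
top bb [0.4343 0.316  0.0424]
top bc [0.4584 0.0994 0.0419]
side nar 15 top-rim 0.0184872627096848 slope [ 0.0471 -0.0562]
side con 22 top-rim 0.018756421525205208 slope [0.0145 0.0082]
side tall 45 top-rim 0.018394375972579785 slope [ 0.0194 -0.0511]
side jar 48 top-rim 0.018838209163772948 slope [-0.0042  0.0019]
side bb [0.437  0.3196 0.0417]
side bc [0.4608 0.0986 0.0423]
```

View pics/fin.png

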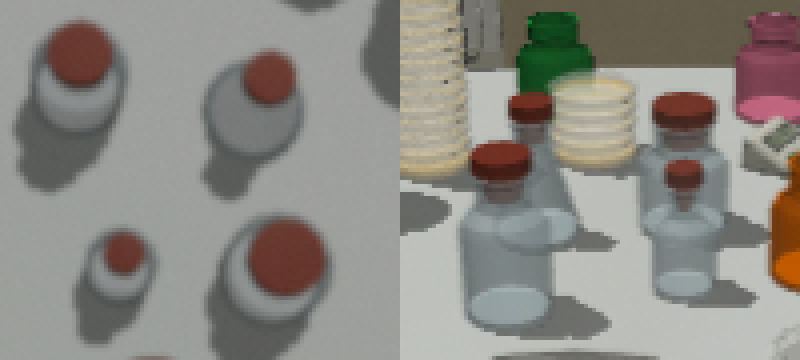

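All four collars sit level on their vessels: tall (500,160), flask (530,107), jar (683,110) and narrow (683,175). The bored stoppers have not moved, so I'm handing in.

```bash
python3 -c "
from h import *
print(close_job())"
```

```text
the job is handed in; nothing more can be done
None
```

All four solid stoppers are seated on their rims in the matching vessels, the vessels and both bored stoppers stand where they were, and the job was handed in at about 31 s (no verdict returned).

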